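# Set the charcoal blocks out to dry in a row

### The job

Set the three charcoal polishing blocks out to dry in one neat row: take the one out of the white washing trough and line it up with the two that lie loose, all flat on the bench, square to the pale wooden stop rail with one short end touching its robot-side face. Space them evenly, leaving a gap as wide as a block's short side between neighbours, keep the row within the length of the rail, and leave everything else on the bench where it is.

Things in the scene. Friction and masses are not known exactly. Their poses are not given: they have to be found in the camera images.
- stop_rail: Fixed straight stop rail of pale wood standing on the bench, 360 mm long (its y), 24 mm thick, 46 mm high, lying across in front of the robot. Origin: on the bench, at the middle of the foot of the face that looks towards the robot; x points from that face through the rail, away from the robot, so a block standing square against it has its origin at x = -33 mm in this frame.
- trough: Fixed white glazed washing trough, open at the top: 180 mm long (its x) x 66 mm wide x 48 mm high outside, walls and floor 6 mm thick (inside 168 x 54 mm). Origin: centre of its underside. It stands on the left or on the right of the bench.
- block_a: Charcoal polishing block, dark grey, 66 mm long (its x) x 44 mm wide (its y) x 36 mm high, about 0.1 kg, alike both ways round. Origin: centre of its underside. Lies loose on the bench between robot and rail, askew.
- block_b: Charcoal polishing block, dark grey, 66 mm long (its x) x 44 mm wide (its y) x 36 mm high, about 0.1 kg, alike both ways round. Origin: centre of its underside. Lies loose on the bench between robot and rail, askew.
- block_c: Charcoal polishing block, dark grey, 66 mm long (its x) x 44 mm wide (its y) x 36 mm high, about 0.1 kg, alike both ways round. Origin: centre of its underside. Starts in the trough, lengthwise, on its floor: about 5 mm from the side walls and below the rim, over 30 mm free beyond each end, so gripped there only by its ends; at the rail only its sides and near end can be reached.
- pearl_disc: Thick mother-of-pearl disc, 68 mm across, 14 mm thick, lying loose beside the loose blocks; the two blocks and the disc share three places side by side, in any order. Origin: centre of its underside. Not to be moved.
- box_lid: Red lacquered jewellery box lid with shell inlay, 130 x 95 mm, 28 mm high, left if the trough is right and the other way round. Origin: centre of its underside. Not to be moved.
- calipers: Brass calipers lying flat, 130 mm long, 15 mm high, far left. Origin: middle of the underside of the bar. Not to be moved.
- horn_stick: Horn burnishing stick lying flat, about 145 mm long, 10 mm thick, far right. Origin: underside of its middle. Not to be moved.
There are look-alikes about, which are no part of the job. Leave any orange or turquoise look-alike of the block_c alone.

How it is judged:
At the end, for the whole second after the job is handed in: All three blocks lie flat and still on the bench within the rail's length, square to its robot-side face (7 degrees), a short end touching it (centre within 5 mm of that place); in any order, neighbours 78 to 98 mm apart centre to centre (gap 44 mm, give or take 10); other things not moved (x of block_a in the frame of stop_rail between -0.0385 and -0.028 m and y of block_a in the frame of stop_rail between -0.16 and 0.16 m and angle between the x axis of each of block_a, block_b, block_c and the x axis of stop_rail, either way round below 0.12 rad and angle between each of block_a, block_b, block_c's own z axis and vertical below 0.1 rad and height (world z) of each of block_a, block_b, block_c below 0.006 m and linear speed of each of block_a, block_b, block_c below 0.02 m/s and x of block_b in the frame of stop_rail between -0.0385 and -0.028 m and y of block_b in the frame of stop_rail between -0.16 and 0.16 m and x of block_c in the frame of stop_rail between -0.0385 and -0.028 m and y of block_c in the frame of stop_rail between -0.16 and 0.16 m and ((horizontal distance between block_b and block_a between 0.078 and 0.098 m and horizontal distance between block_c and block_a between 0.078 and 0.098 m and horizontal distance between block_b and block_c above 0.15 m) or (horizontal distance between block_a and block_b between 0.078 and 0.098 m and horizontal distance between block_c and block_b between 0.078 and 0.098 m and horizontal distance between block_a and block_c above 0.15 m) or (horizontal distance between block_a and block_c between 0.078 and 0.098 m and horizontal distance between block_b and block_c between 0.078 and 0.098 m and horizontal distance between block_a and block_b above 0.15 m))).
It fails at once if one of the other things on the bench is moved more than 20 mm (distance of any of pearl_disc, box_lid, calipers, horn_stick from where it was at the start of the episode above 0.02 m).
It also fails if it takes over 72 s, if anything falls off the work surface, if the arm or the gripper's body presses on something with over 40 N, if the wrist force passes 120 N, or if a joint passes its speed limit or range.

### The arm

A 6-joint arm with a two-finger parallel gripper is mounted at the origin on the work surface. World frame = base frame: x ahead of the robot, y to its left, z up, the work surface at z = 0. Lengths are in m, angles in rad, forces in N, time in s.
With the tool pointing down it reaches from about 0.35 to 0.975 m from the base axis. Payload 4.9 kg.
Tool frame: the origin (TCP) lies at the very end of the fingers, on their centre line; the grasp point (between the pads) lies 19 mm behind it; z points along the fingers, y is the line along which they close (so a half turn about z gives the same grasp; the last joint's range is limited). The gripper opens to 85 mm and grips with 20 to 120 N. Pads are 22 mm wide; open, the fingers measure 114 mm over their backs; the gripper's body (76 mm by 85 mm) begins 54 mm behind the grasp point. The pads swing forward as they close: fully open they stand 13 mm farther back than shut.
Start: joints at [-1.384, 0.053, 1.613, -0, 1.476, -0.119], TCP at [0.188, -0.596, 0.231] pointing down, gripper open.
Joint ranges: [-3.01, 3.01], [-1.01, 2.22], [0.06, 2.58], [-1.02, 4.17], [0.09, 2.62], [-3.14, 3.14]. Speed limits (rad/s): [2.57, 2.57, 3.14, 3.14, 3.14, 3.14].

### API

Orientations are given as a unit quaternion [w, x, y, z].
In Python, from plant import monitor, vision, manip gives the robot as it stands. The module is installed in compiled form; this text tells all that it offers.
- The arm moves only by the tool arm_command, never from a script. Its argument "rows" is a list of rows, each a list of 3 entries, a list of its own where there are three numbers: the finger opening in mm, from 0 to 85.4, then the shift along the world's x, y, z in units of 30 cm (1.0 is 30 cm), then the turn, a rotation vector about the world's x, y, z in units of pi/2 rad (1.0 is pi/2 rad). In form: [[claw, [x, y, z], [wx, wy, wz]], ...]. A call has 1 to 12 rows; each row is the pose to reach, as a shift and turn from the pose commanded when the call began; what a row does not reach only later rows make up. A row lasts 1/12 s, in which the tool goes at most 41.7 mm and 7.16 degrees, less where a joint would pass 70% of its speed; a pose out of reach is approached as far as the arm can. A call with a number of a shift or a turn outside -1 to 1 is refused whole. A call with a gripper value outside its range is refused whole. The fingers move at their own pace and stop on an object; the grip force is fixed at half the most. Time passes only in rows, so rows that repeat a pose let the fingers close. It gives the time, the measured TCP pose, the force, the opening and the grip force at its end, in the units of the state.
- monitor.state(): the state, without advancing time (a new reading comes with each control period).
- vision.grab_frame(name): name is "scene" or "top" or "wrist"; returns a dict with "color" (400x640x3 uint8, red, green, blue), "z_map" (400x640 float32, m along the optical axis (not along the pixel's ray), 0 where there is no reading), "mtx" (3x3 intrinsics, pixels), "R" (3x3) and "t" (3): a world point X has camera coordinates R X + t. Camera axes: x right, y down, z forward; pixel columns grow to the right and rows downward; lengths in m; the calibration is good to about 2 mm. A picture is of the moment at which its call begins.
- manip.job_done(): hands the job in; it is judged then, once.
The state is a dict: "time": time; "joint_pos": joint angles; "joint_vel": joint speeds; "joint_efforts": joint torques, N m; "tool_pos": TCP position; "tool_rot": TCP orientation; "contact_force": force on the tool from outside, world axes, zero at the start; "ft_torque": the same for the moment, N m; "gripper_width": opening from 0.0 (shut) to 1.0 (fully open); "grasp_force": force on a finger pad.
Only numpy, scipy, OpenCV 4.12 (cv2) and the standard library are available. Lean on these libraries where they do the work, as an engineer would, in place of code of your own. Each camera call takes 0.05 s, during which the arm holds its last target. There are 200 camera calls.

## Working session

There is one attempt and no reset: what is moved stays moved. The work goes in short steps, Python scripts to look and compute and a tool call to move; the robot and the scene stay as the last step left them, time stands still between calls to the robot, and variables do not carry over. Pictures are saved under pics/ and viewed, at most 10 in all, crops included, and the job is handed in when it is done.

Besides the shell and the picture viewer there is one more tool, called after "Call:" by a JSON object that holds its "api" and its "payload". arm_command: Moves the arm, as the interface text tells. Shifts and turns lie within -1 to 1; 1 stands for 30 cm of shift or pi/2 rad of turn. Its arguments: {"type":"object","properties":{"rows":{"type":"array"}},"required":["rows"]}

```bash
mkdir -p pics; cat > h.py <<'E'
import numpy as np, cv2
from plant import monitor, vision, manip
def grab(n):
    f=vision.grab_frame(n); np.savez(f'/tmp/{n}.npz',**f); return f
def load(n): return dict(np.load(f'/tmp/{n}.npz'))
def pts(f):
    z=f['z_map']; v,u=np.mgrid[:z.shape[0],:z.shape[1]]
    K=f['mtx']; c=np.stack([(u-K[0,2])/K[0,0]*z,(v-K[1,2])/K[1,1]*z,z],-1)
    return (c-f['t'])@f['R']
def save(n,im): cv2.imwrite(f'pics/{n}.png',im[:,:,::-1])
def onplane(f,uv,h):
    uv=np.atleast_2d(np.float64(uv)); d=np.c_[uv,np.ones(len(uv))]@np.linalg.inv(f['mtx']).T@f['R']
    o=-f['R'].T@f['t']; return o+d*((h-o[2])/d[:,2])[:,None]
E
python3 - <<'E'
from h import *
s=monitor.state(); print({k:np.round(v,3) for k,v in s.items()})
for n in ['top','scene']:
    f=grab(n); save(n,f['color']); print(n,np.round(f['mtx'],1).tolist(),np.round(-f['R'].T@f['t'],3),np.round(f['R'],2).tolist())
E
```

```text
{'time': np.float64(0.0), 'joint_pos': array([-1.384,  0.053,  1.614,  0.   ,  1.476, -0.119]), 'joint_vel': array([ 0.   ,  0.   ,  0.001,  0.   , -0.001, -0.001]), 'joint_efforts': array([ 1.0000e-03, -3.9368e+01, -3.7017e+01, -0.0000e+00,  7.0000e-03,
        0.0000e+00]), 'tool_pos': array([ 0.188, -0.595,  0.23 ]), 'tool_rot': array([-0.001,  0.988,  0.152, -0.   ]), 'contact_force': array([ 0.636, -0.147, -0.447]), 'ft_torque': array([ 0.061, -0.044,  0.   ]), 'grasp_force': np.float64(0.0), 'gripper_width': np.float64(1.0)}
top [[365.8, 0.0, 319.9], [0.0, 365.8, 206.5], [0.0, 0.0, 1.0]] [ 0.349 -0.032  1.032] [[0.02, -1.0, 0.0], [-0.99, -0.02, -0.12], [0.12, 0.0, -0.99]]
scene [[475.0, 0.0, 318.6], [0.0, 475.0, 195.6], [0.0, 0.0, 1.0]] [ 1.48  -0.     1.081] [[-0.04, 1.0, 0.01], [0.71, 0.03, -0.7], [-0.7, -0.02, -0.71]]
```

View pics/top.png

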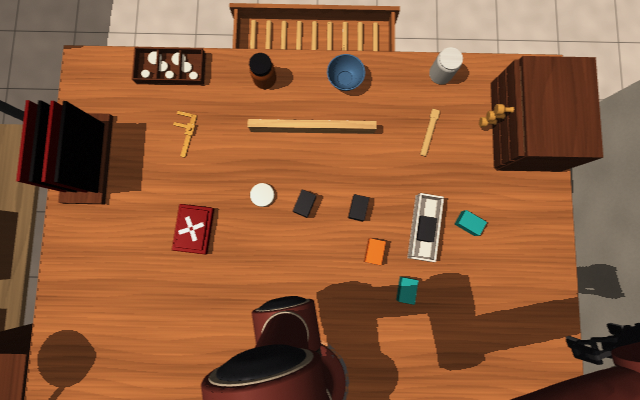

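View pics/scene.png

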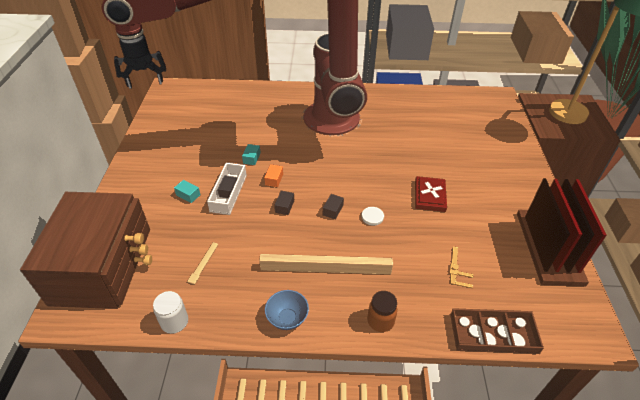

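The top view shows dark blocks at about (305,204) and (360,208), the third in the trough at (427,228), the disc at (262,195) and the rail at (312,125). The scene view agrees, with blocks at (333,206), (284,202) and (228,186). Next I'll measure each one from both views.

```bash
python3 - <<'E'
from h import *
R={'top':{'P':(305,204,16),'Q':(360,208,16),'C':(427,229,14),'disc':(262,195,18),'trough':(427,228,45),'rail':(312,125,75),'orange':(376,251,18),'lid':(193,229,30)},
'scene':{'P':(333,206,16),'Q':(284,202,16),'C':(228,186,12),'disc':(373,216,15),'trough':(228,188,32),'rail':(326,265,75),'orange':(273,176,14),'lid':(431,194,25)}}
for n in R:
    f=load(n); W=pts(f); c=f['color'].astype(int); mx=c.max(2); mn=c.min(2); dark=(mx<75)&(mx-mn<30)
    for k,(u,v,r) in R[n].items():
        ry=r if k!='rail' else 14
        s=np.s_[v-ry:v+ry+1,u-r:u+r+1]; p=W[s].reshape(-1,3); 
        m=p[:,2]>0.006
        if k in 'PQC': m&=dark[s].reshape(-1)
        if k=='trough': m&=(mn[s].reshape(-1)>90)
        p=p[m]; hz=np.percentile(p[:,2],90); q=p[p[:,2]>hz-.006]
        (cx,cy),(w,h),a=cv2.minAreaRect((q[:,:2]*1000).astype(np.float32))
        if w<h: w,h,a=h,w,a-90
        print(n,k,len(q),'h %.1f'%(np.median(q[:,2])*1000),'c %.1f %.1f size %.1f x %.1f ang %.1f'%(cx,cy,w,h,a),'mean',np.round(q.mean(0)*1000,1))
t=load('top')['color'][95:275,165:495]; save('topc',cv2.resize(t,None,fx=2.4,fy=2.4,interpolation=cv2.INTER_CUBIC))
E
```

```text
top P 344 h 36.7 c 430.8 8.1 size 169.9 x 63.2 ang 5.5 mean [478.4  12.4  42.5]
top Q 359 h 36.6 c 417.8 -105.8 size 193.7 x 57.6 ang -30.7 mean [ 469.7 -136.4   39.5]
top C 393 h 42.8 c 400.8 -187.7 size 321.4 x 69.8 ang -84.0 mean [ 414.7 -318.7   45.3]
top disc 434 h 14.6 c 449.2 55.9 size 257.3 x 65.8 ang 55.5 mean [501.9 133.4  24.1]
top trough 415 h 48.1 c 428.0 -198.8 size 322.0 x 181.5 ang 85.8 mean [ 417.1 -315.8   62.2]
top rail 1097 h 46.6 c 531.6 -1.9 size 365.0 x 358.4 ang 0.2 mean [696.2  -1.3  60. ]
top orange 394 h 36.8 c 363.2 -120.4 size 168.5 x 65.5 ang 78.5 mean [ 350.9 -178.9   51.9]
top lid 1152 h 28.9 c 383.4 167.3 size 403.1 x 126.5 ang 82.8 mean [401.5 315.3  46.2]
scene P 33 h 30.3 c 972.5 -7.7 size 1014.3 x 55.9 ang -2.3 mean [535.9   8.6  62. ]
scene Q 37 h 30.9 c 969.0 -83.7 size 1034.8 x 56.1 ang 6.2 mean [ 522.8 -130.6   59.4]
scene C 40 h 39.7 c 938.1 -179.6 size 1140.9 x 60.3 ang 15.3 mean [ 454.7 -309.4   66.1]
scene disc 273 h 14.6 c 978.2 84.3 size 1016.6 x 64.3 ang -5.9 mean [536.2 129.4  45.7]
scene trough 287 h 47.7 c 913.3 -202.2 size 1197.7 x 123.5 ang 13.7 mean [ 453.9 -313.6   76.1]
scene rail 1036 h 45.8 c 1047.3 77.3 size 806.5 x 351.9 ang 13.4 mean [715.9  -3.4  60.8]
scene orange 193 h 36.2 c 902.2 -108.8 size 1175.1 x 59.7 ang 7.7 mean [ 360.8 -182.1   41.8]
scene lid 613 h 28.2 c 919.0 193.2 size 1183.1 x 103.5 ang -14.0 mean [422.6 315.6  42. ]
```

View pics/topc.png

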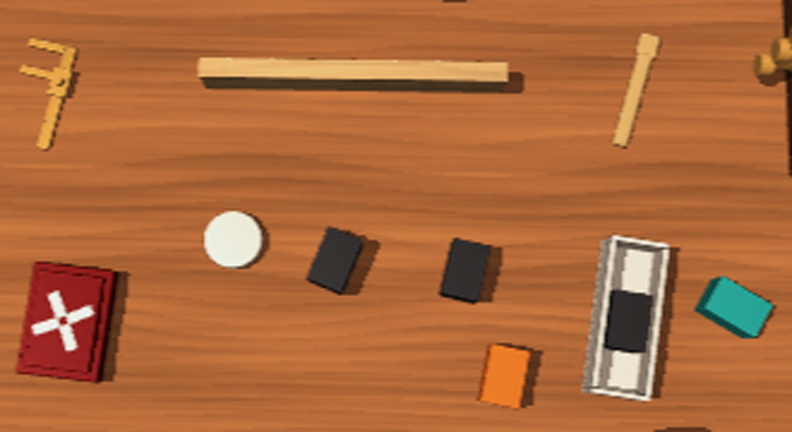

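The crop shows everything clearly: P at (336,260), Q at (467,270), C at (629,321), the rail at (353,70). The fit picked up pixels without a depth reading, so I'll filter those out.

```bash
cat > meas.py <<'E'
from h import *
def fit(W,m,lo,hi,name):
    q=W[m&(W[...,2]>lo)&(W[...,2]<hi)]
    (cx,cy),(w,h),a=cv2.minAreaRect((q[:,:2]*1000).astype(np.float32))
    if w<h: w,h,a=h,w,a-90
    print(name,len(q),'h %.1f'%(np.median(q[:,2])*1000),'c %.1f %.1f size %.1f x %.1f ang %.1f'%(cx,cy,w,h,a),'mean',np.round(q.mean(0)[:2]*1000,1))
def near(W,x,y,rx,ry): return (abs(W[...,0]-x)<rx)&(abs(W[...,1]-y)<ry)
E
python3 - <<'E'
from meas import *
for n in ['top','scene']:
    f=load(n); W=pts(f); c=f['color'].astype(int); mx=c.max(2); gray=(mx-c.min(2)<30)&(mx<110)
    print(n)
    fit(W,near(W,.478,.010,.055,.05)&(c[...,0]<120),.030,.044,'P')
    fit(W,near(W,.468,-.137,.055,.05)&(c[...,0]<120),.030,.044,'Q')
    g=near(W,.41,-.318,.06,.028); fit(W,g&gray,.034,.047,'C')
    fit(W,near(W,.415,-.317,.12,.06),.044,.056,'trough')
    fit(W,near(W,.69,-.002,.08,.22),.041,.056,'rail')
    fit(W,near(W,.5,.13,.06,.05),.010,.02,'disc')
    fit(W,near(W,.35,-.18,.05,.05),.030,.044,'orange')
    fit(W,near(W,.40,.315,.1,.1),.024,.035,'lid')
E
```

```text
top
P 371 h 36.6 c 479.4 13.3 size 65.8 x 42.4 ang -21.3 mean [479.   13.2]
Q 383 h 36.5 c 470.6 -136.3 size 66.5 x 44.1 ang -13.2 mean [ 470.1 -136.1]
C 407 h 42.7 c 414.8 -322.1 size 66.0 x 50.2 ang -8.8 mean [ 414.8 -319.2]
trough 508 h 47.5 c 419.2 -320.3 size 179.9 x 67.1 ang -8.1 mean [ 418.6 -319.7]
rail 1117 h 46.5 c 701.3 -1.4 size 358.4 x 25.8 ang -89.9 mean [ 7.008e+02 -7.000e-01]
disc 445 h 14.5 c 503.6 134.9 size 65.9 x 65.3 ang 27.8 mean [503.2 134.4]
orange 400 h 36.7 c 350.9 -181.3 size 65.5 x 44.3 ang -11.4 mean [ 350.9 -181.1]
lid 1183 h 28.7 c 404.1 321.4 size 127.8 x 93.2 ang -5.9 mean [402.4 321.4]
scene
P 231 h 36.1 c 481.3 12.9 size 71.2 x 44.3 ang -22.3 mean [485.4  12.1]
Q 235 h 36.0 c 473.6 -137.1 size 68.6 x 44.8 ang -13.5 mean [ 476.2 -137.4]
C 212 h 41.7 c 420.0 -322.4 size 65.8 x 45.1 ang -7.6 mean [ 422.  -321.2]
trough 286 h 47.5 c 420.7 -321.4 size 185.4 x 67.8 ang -7.9 mean [ 424.6 -322.8]
rail 1041 h 45.7 c 703.8 -4.4 size 359.1 x 29.6 ang -89.8 mean [704.9  -2.8]
disc 282 h 14.2 c 508.7 133.5 size 70.7 x 63.5 ang -0.9 mean [508.  133.3]
orange 208 h 36.1 c 351.8 -182.6 size 72.9 x 45.0 ang -10.1 mean [ 355.8 -182.9]
lid 629 h 28.1 c 408.8 319.7 size 127.5 x 91.9 ang -6.0 mean [408.7 320.3]
```

Both views agree to within about 3 mm: blocks 36 mm high, C's top at 42 mm, rail 46 mm, and all sizes as given. The rail face is at x≈690, square to the world axes. I'll go over P first.

Call:
{"api": "arm_command", "payload": {"rows": [[85, [0.48, 0.99, 0], [0, 0, -0.43]], [85, [0.48, 0.99, 0], [0, 0, -0.43]], [85, [0.48, 0.99, 0], [0, 0, -0.43]], [85, [0.48, 0.99, 0], [0, 0, -0.43]], [85, [0.48, 0.99, 0], [0, 0, -0.43]], [85, [0.48, 0.99, 0], [0, 0, -0.43]], [85, [0.48, 0.99, 0], [0, 0, -0.43]], [85, [0.48, 0.99, 0], [0, 0, -0.43]], [85, [0.48, 0.99, 0], [0, 0, -0.43]], [85, [0.48, 0.99, 0], [0, 0, -0.43]]]}}

```text
time: 0.93
tool_pos: [0.3328, -0.2973, 0.231]
tool_rot: [0.0, 0.983, -0.182, -0.0]
contact_force: [-1.0, 0.0, -1.1]
gripper_width: 0.991
grasp_force: 0.0
```

Call:
{"api": "arm_command", "payload": {"rows": [[85, [0.48, 0.97, 0], [0, 0, 0]], [85, [0.48, 0.97, 0], [0, 0, 0]], [85, [0.48, 0.97, 0], [0, 0, 0]], [85, [0.48, 0.97, 0], [0, 0, 0]], [85, [0.48, 0.97, 0], [0, 0, 0]], [85, [0.48, 0.97, 0], [0, 0, 0]], [85, [0.48, 0.97, 0], [0, 0, 0]], [85, [0.48, 0.97, 0], [0, 0, 0]], [85, [0.48, 0.97, 0], [0, 0, 0]], [85, [0.48, 0.97, 0], [0, 0, 0]]]}}

```text
time: 1.77
tool_pos: [0.4766, -0.0077, 0.2308]
tool_rot: [0.0, 0.983, -0.183, -0.001]
contact_force: [-0.2, -0.9, 1.1]
gripper_width: 0.993
grasp_force: 0.0
```

```bash
cat > look.py <<'E'
from meas import *
from scipy.spatial.transform import Rotation as Ro
def st():
    s=monitor.state(); q=s['tool_rot']; M=Ro.from_quat([q[1],q[2],q[3],q[0]]).as_matrix()
    print('t %.2f'%s['time'],'tcp',np.round(s['tool_pos']*1000,1),'closing deg %.1f'%np.degrees(np.arctan2(M[1,1],M[0,1])),'down',np.round(M[:,2],3),'w %.2f'%s['gripper_width'],'gf %.1f'%s['grasp_force'],'F',np.round(s['contact_force'],1))
    return s
E
python3 - <<'E'
from look import *
st(); f=grab('wrist'); save('w1',f['color']); W=pts(f); print(-f['R'].T@f['t'])
c=f['color'].astype(int); d=c[...,0]<120
for n,x,y in [('P',.48,.013),('Q',.472,-.137)]:
    fit(W,near(W,x,y,.055,.05)&d,.030,.044,n)
fit(W,near(W,.70,-.002,.08,.22),.041,.056,'rail')
E
```

```text
t 1.77 tcp [476.6  -7.7 230.8] closing deg -111.1 down [-0.001 -0.    -1.   ] w 0.99 gf 0.0 F [-0.2 -0.9  1.1]
[ 0.5378622  -0.03202361  0.37333485]
P 2309 h 36.0 c 480.6 12.3 size 64.9 x 42.6 ang -21.0 mean [481.5  11.7]
Q 2653 h 36.0 c 471.7 -137.2 size 65.1 x 44.1 ang -12.5 mean [ 472.8 -136.6]
rail 1956 h 45.8 c 700.7 130.6 size 92.1 x 24.8 ang -89.8 mean [697.8 142.6]
```

View pics/w1.png

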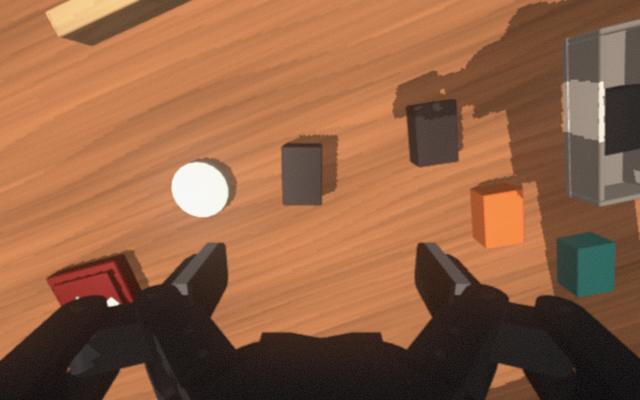

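The wrist view shows P at (302,174), Q at (433,131), the disc at (200,189) and the orange look-alike at (498,216). Its measurements agree with the other views. I'll go down and grip P.

Call:
{"api": "arm_command", "payload": {"rows": [[85, [0.015, 0.067, -0.05], [0, 0, 0]], [85, [0.015, 0.067, -0.18], [0, 0, 0]], [85, [0.015, 0.067, -0.31], [0, 0, 0]], [85, [0.015, 0.067, -0.44], [0, 0, 0]], [85, [0.015, 0.067, -0.56], [0, 0, 0]], [85, [0.015, 0.067, -0.66], [0, 0, 0]], [85, [0.015, 0.067, -0.73], [0, 0, 0]], [85, [0.015, 0.067, -0.755], [0, 0, 0]], [85, [0.015, 0.067, -0.755], [0, 0, 0]]]}}

```text
time: 2.57
tool_pos: [0.4786, 0.0107, 0.0026]
tool_rot: [0.0, 0.983, -0.185, -0.002]
contact_force: [0.5, -0.5, 0.1]
gripper_width: 0.992
grasp_force: 0.0
```

Call:
{"api": "arm_command", "payload": {"rows": [[30, [0, 0, 0], [0, 0, 0]], [30, [0, 0, 0], [0, 0, 0]], [30, [0, 0, 0], [0, 0, 0]], [30, [0, 0, 0], [0, 0, 0]], [30, [0, 0, 0], [0, 0, 0]], [30, [0, 0, 0], [0, 0, 0]], [30, [0, 0, 0], [0, 0, 0]], [30, [0, 0, 0], [0, 0, 0]]]}}

```text
time: 3.23
tool_pos: [0.4827, 0.0118, 0.0071]
tool_rot: [0.0, 0.983, -0.184, 0.002]
contact_force: [0.1, -1.5, 7.5]
gripper_width: 0.507
grasp_force: 63.2
```

Call:
{"api": "arm_command", "payload": {"rows": [[30, [0, 0, 0.06], [0, 0, 0]], [30, [0, 0, 0.167], [0, 0, 0]], [30, [0.12, 0.06, 0.167], [0, 0, 0.07]], [30, [0.24, 0.12, 0.167], [0, 0, 0.14]], [30, [0.36, 0.18, 0.167], [0, 0, 0.21]], [30, [0.46, 0.23, 0.167], [0, 0, 0.233]], [30, [0.52, 0.247, 0.167], [0, 0, 0.233]], [30, [0.533, 0.247, 0.167], [0, 0, 0.233]], [30, [0.533, 0.247, 0.167], [0, 0, 0.233]], [30, [0.533, 0.247, 0.167], [0, 0, 0.233]]]}}

```text
time: 4.07
tool_pos: [0.6394, 0.0859, 0.0544]
tool_rot: [0.0, 1.0, -0.002, -0.001]
contact_force: [0.4, 0.7, -1.1]
gripper_width: 0.503
grasp_force: 62.3
```

```bash
python3 - <<'E'
from look import *
s=st(); 
for n in ['top','scene','wrist']:
    f=grab(n); W=pts(f); c=f['color'].astype(int); print(n)
    d=(c[...,0]<120)
    fit(W,near(W,.64,.086,.042,.05)&d,.055,.1,'P held')
    fit(W,near(W,.70,-.002,.08,.22)&(c[...,0]>120),.041,.052,'rail')
    if n=='wrist': save('w2',f['color'])
E
```

```text
t 4.07 tcp [639.4  85.9  54.4] closing deg -90.2 down [-0.002 -0.    -1.   ] w 0.50 gf 62.3 F [ 0.4  0.7 -1.1]
top
P held 0 h nan c 0.0 0.0 size 0.0 x 0.0 ang 0.0 mean [nan nan]
rail 681 h 46.5 c 702.4 -1.7 size 357.8 x 25.1 ang -89.7 mean [701.8 -55.8]
scene
P held 409 h 82.0 c 645.8 86.7 size 66.6 x 62.1 ang -44.4 mean [650.1  84.9]
rail 1057 h 45.7 c 704.1 -3.6 size 359.5 x 29.9 ang -89.9 mean [705.   -3.5]
wrist
P held 18248 h 83.3 c 640.8 85.0 size 70.0 x 69.4 ang 42.2 mean [645.8  84.9]
rail 26907 h 46.0 c 691.6 54.5 size 244.6 x 44.9 ang -89.6 mean [702.2  55.9]
  return _methods._mean(a, axis=axis, dtype=dtype,
  ret = ret.dtype.type(ret / rcount)
meas.py:6: RuntimeWarning: Mean of empty slice.
  print(name,len(q),'h %.1f'%(np.median(q[:,2])*1000),'c %.1f %.1f size %.1f x %.1f ang %.1f'%(cx,cy,w,h,a),'mean',np.round(q.mean(0)[:2]*1000,1))
  ret = um.true_divide(
```

View pics/w2.png

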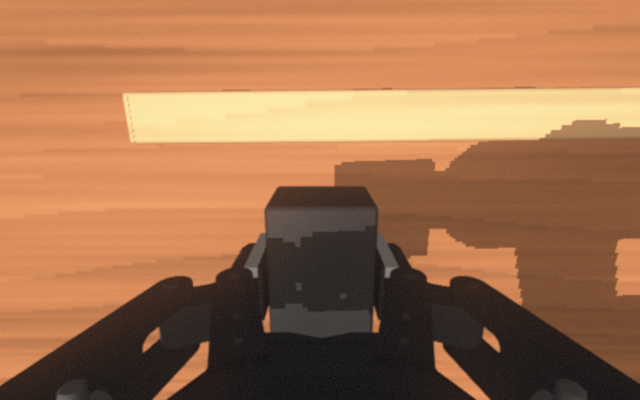

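P is held square. The picture shows it at (320,260), with the rail's near edge at row ~141. I'll lower it and slide gently to contact.

Call:
{"api": "arm_command", "payload": {"rows": [[30, [0, 0, -0.1], [0, 0, 0]], [30, [0, 0, -0.14], [0, 0, 0]], [30, [0, 0, -0.155], [0, 0, 0]], [30, [0.02, 0, -0.155], [0, 0, 0]], [30, [0.03, 0, -0.155], [0, 0, 0]], [30, [0.04, 0, -0.155], [0, 0, 0]], [30, [0.045, 0, -0.155], [0, 0, 0]], [30, [0.05, 0, -0.155], [0, 0, 0]], [30, [0.05, 0, -0.155], [0, 0, 0]], [30, [0.05, 0, -0.155], [0, 0, 0]]]}}

```text
time: 5.05
tool_pos: [0.6555, 0.0862, 0.0083]
tool_rot: [-0.0, 1.0, -0.002, -0.0]
contact_force: [-0.1, 0.9, -0.4]
gripper_width: 0.497
grasp_force: 62.6
```

Call:
{"api": "arm_command", "payload": {"rows": [[30, [0.005, 0, 0], [0, 0, 0]], [30, [0.005, 0, 0], [0, 0, 0]], [30, [0.005, 0, 0], [0, 0, 0]]]}}

```text
time: 5.3
tool_pos: [0.6571, 0.0863, 0.0084]
tool_rot: [-0.0, 1.0, -0.002, -0.0]
contact_force: [-0.9, -0.7, -0.8]
gripper_width: 0.502
grasp_force: 62.6
```

Call:
{"api": "arm_command", "payload": {"rows": [[30, [0.005, 0, 0], [0, 0, 0]], [30, [0.005, 0, 0], [0, 0, 0]], [30, [0.01, 0, 0], [0, 0, 0]], [30, [0.01, 0, 0], [0, 0, 0]]]}}

```text
time: 5.63
tool_pos: [0.6592, 0.0862, 0.0082]
tool_rot: [0.0, 1.0, -0.002, -0.001]
contact_force: [-4.5, -0.3, 2.2]
gripper_width: 0.504
grasp_force: 62.8
```

Call:
{"api": "arm_command", "payload": {"rows": [[30, [0.005, 0, 0], [0, 0, 0]], [30, [0.005, 0, 0], [0, 0, 0]], [30, [0.005, 0, 0], [0, 0, 0]]]}}

```text
time: 5.88
tool_pos: [0.6592, 0.0863, 0.0078]
tool_rot: [0.0, 1.0, -0.002, -0.003]
contact_force: [-9.5, -1.2, 3.7]
gripper_width: 0.503
grasp_force: 63.0
```

Contact. I'll release and rise.

Call:
{"api": "arm_command", "payload": {"rows": [[30, [0, 0, -0.003], [0, 0, 0]], [70, [0, 0, -0.003], [0, 0, 0]], [70, [0, 0, -0.003], [0, 0, 0]], [70, [0, 0, 0], [0, 0, 0]], [70, [0, 0, 0], [0, 0, 0]], [70, [-0.01, 0, 0.05], [0, 0, 0]], [70, [-0.01, 0, 0.15], [0, 0, 0]], [70, [-0.01, 0, 0.28], [0, 0, 0]], [70, [-0.01, 0, 0.4], [0, 0, 0]], [70, [-0.01, 0, 0.4], [0, 0, 0]]]}}

```text
time: 6.72
tool_pos: [0.6644, 0.0864, 0.1392]
tool_rot: [-0.0, 1.0, -0.002, 0.008]
contact_force: [1.3, 0.4, 2.2]
gripper_width: 0.821
grasp_force: 0.0
```

```bash
python3 - <<'E'
from look import *
s=st(); 
for n in ['top','scene','wrist']:
    f=grab(n); W=pts(f); c=f['color'].astype(int); print(n)
    d=(c[...,0]<120)
    fit(W,near(W,.657,.086,.05,.05)&d,.030,.044,'P')
    fit(W,near(W,.472,-.137,.055,.05)&d,.030,.044,'Q')
    fit(W,near(W,.70,-.002,.08,.22)&(c[...,0]>140),.042,.052,'rail')
E
```

```text
t 6.72 tcp [664.4  86.4 139.2] closing deg -90.2 down [ 0.017  0.    -1.   ] w 0.82 gf 0.0 F [1.3 0.4 2.2]
top
P 18 h 37.4 c 668.1 61.3 size 59.4 x 23.4 ang -27.2 mean [686.7  51. ]
Q 383 h 36.6 c 470.7 -136.1 size 66.3 x 43.8 ang -12.9 mean [ 470.2 -136.1]
rail 549 h 46.6 c 702.6 -64.7 size 232.0 x 24.1 ang -89.5 mean [702.  -58.9]
scene
P 244 h 36.3 c 653.0 83.9 size 61.3 x 42.3 ang -1.7 mean [654.8  84.6]
Q 234 h 35.9 c 473.8 -137.3 size 68.2 x 43.9 ang -13.4 mean [ 476.3 -137.4]
rail 989 h 45.8 c 703.9 -3.6 size 358.3 x 30.1 ang -89.4 mean [704.7  -3.7]
wrist
P 4169 h 36.1 c 656.1 85.4 size 63.9 x 43.2 ang 0.6 mean [657.2  85.3]
Q 2 h 31.1 c 499.8 -121.2 size 1.7 x 0.0 ang -134.9 mean [ 499.8 -121.2]
rail 13921 h 46.0 c 702.1 15.4 size 322.7 x 24.2 ang -89.7 mean [702.7  22.9]
```

P stands against the rail at (657,85). Next is Q.

Call:
{"api": "arm_command", "payload": {"rows": [[85, [-0.06, -0.07, 0], [0, 0, -0.07]], [85, [-0.16, -0.19, 0], [0, 0, -0.14]], [85, [-0.26, -0.31, 0], [0, 0, -0.144]], [85, [-0.36, -0.43, 0], [0, 0, -0.144]], [85, [-0.46, -0.55, 0], [0, 0, -0.144]], [85, [-0.55, -0.65, 0], [0, 0, -0.144]], [85, [-0.6, -0.72, 0], [0, 0, -0.144]], [85, [-0.622, -0.743, 0], [0, 0, -0.144]], [85, [-0.622, -0.743, 0], [0, 0, -0.144]], [85, [-0.622, -0.743, 0], [0, 0, -0.144]], [85, [-0.622, -0.743, 0], [0, 0, -0.144]]]}}

```text
time: 7.78
tool_pos: [0.4718, -0.136, 0.1273]
tool_rot: [-0.0, 0.993, -0.115, -0.001]
contact_force: [-0.2, 1.0, -0.1]
gripper_width: 0.994
grasp_force: 0.0
```

```bash
python3 - <<'E'
from look import *
s=st()
f=grab('wrist'); W=pts(f); c=f['color'].astype(int)
fit(W,near(W,.472,-.137,.055,.05)&(c[...,0]<120),.030,.044,'Q')
E
```

```text
t 7.78 tcp [ 471.8 -136.   127.3] closing deg -103.2 down [-0.001  0.001 -1.   ] w 0.99 gf 0.0 F [-0.2  1.  -0.1]
Q 4514 h 36.0 c 471.7 -138.0 size 65.1 x 43.1 ang -11.9 mean [ 473.3 -138.4]
```

Call:
{"api": "arm_command", "payload": {"rows": [[85, [0, -0.003, -0.1], [0, 0, 0.006]], [85, [0, -0.003, -0.22], [0, 0, 0.006]], [85, [0, -0.003, -0.32], [0, 0, 0.006]], [85, [0, -0.003, -0.38], [0, 0, 0.006]], [85, [0, -0.003, -0.4], [0, 0, 0.006]], [30, [0, -0.003, -0.4], [0, 0, 0.006]], [30, [0, -0.003, -0.4], [0, 0, 0.006]], [30, [0, -0.003, -0.4], [0, 0, 0.006]], [30, [0, -0.003, -0.4], [0, 0, 0.006]], [30, [0, -0.003, -0.4], [0, 0, 0.006]], [30, [0, -0.003, -0.4], [0, 0, 0.006]], [30, [0, -0.003, -0.4], [0, 0, 0.006]]]}}

```text
time: 8.83
tool_pos: [0.4739, -0.1384, 0.0107]
tool_rot: [0.001, 0.994, -0.11, 0.002]
contact_force: [-0.1, 0.9, 7.0]
gripper_width: 0.507
grasp_force: 63.9
```

Call:
{"api": "arm_command", "payload": {"rows": [[30, [0, 0, 0], [0, 0, 0]], [30, [0, 0, 0], [0, 0, 0]]]}}

```text
time: 9.0
tool_pos: [0.4739, -0.1384, 0.0107]
tool_rot: [0.001, 0.994, -0.11, 0.002]
contact_force: [0.6, 1.1, 6.0]
gripper_width: 0.505
grasp_force: 63.9
```

Call:
{"api": "arm_command", "payload": {"rows": [[30, [0, 0, 0.05], [0, 0, 0]], [30, [0, 0, 0.15], [0, 0, 0]], [30, [0.1, 0.08, 0.15], [0, 0, 0.07]], [30, [0.2, 0.16, 0.15], [0, 0, 0.14]], [30, [0.3, 0.24, 0.15], [0, 0, 0.14]], [30, [0.4, 0.32, 0.15], [0, 0, 0.14]], [30, [0.49, 0.4, 0.15], [0, 0, 0.14]], [30, [0.54, 0.44, 0.15], [0, 0, 0.14]], [30, [0.56, 0.448, 0.15], [0, 0, 0.14]], [30, [0.56, 0.448, 0.15], [0, 0, 0.14]], [30, [0.56, 0.448, 0.08], [0, 0, 0.14]], [30, [0.56, 0.448, 0.03], [0, 0, 0.14]]]}}

```text
time: 10.0
tool_pos: [0.6394, -0.0041, 0.0171]
tool_rot: [0.0, 1.0, -0.001, 0.0]
contact_force: [-1.0, -0.3, -0.4]
gripper_width: 0.503
grasp_force: 63.0
```

Call:
{"api": "arm_command", "payload": {"rows": [[30, [0.01, 0, -0.018], [0, 0, 0]], [30, [0.03, 0, -0.018], [0, 0, 0]], [30, [0.045, 0, -0.018], [0, 0, 0]], [30, [0.055, 0, -0.018], [0, 0, 0]], [30, [0.055, 0, -0.018], [0, 0, 0]]]}}

```text
time: 10.42
tool_pos: [0.6565, -0.0037, 0.0117]
tool_rot: [-0.0, 1.0, -0.001, -0.0]
contact_force: [-0.6, 0.6, -0.7]
gripper_width: 0.5
grasp_force: 63.4
```

Call:
{"api": "arm_command", "payload": {"rows": [[30, [0.005, 0, 0], [0, 0, 0]], [30, [0.01, 0, 0], [0, 0, 0]], [30, [0.01, 0, 0], [0, 0, 0]]]}}

```text
time: 10.67
tool_pos: [0.6595, -0.0032, 0.0119]
tool_rot: [-0.0, 1.0, -0.0, -0.0]
contact_force: [-0.7, 0.1, -0.7]
gripper_width: 0.503
grasp_force: 63.4
```

Call:
{"api": "arm_command", "payload": {"rows": [[30, [0.005, 0, -0.002], [0, 0, 0]], [30, [0.01, 0, -0.002], [0, 0, 0]], [30, [0.01, 0, -0.002], [0, 0, 0]]]}}

```text
time: 10.92
tool_pos: [0.6599, -0.0031, 0.0107]
tool_rot: [0.0, 1.0, 0.0, -0.004]
contact_force: [-8.9, -0.8, 4.4]
gripper_width: 0.502
grasp_force: 64.1
```

Call:
{"api": "arm_command", "payload": {"rows": [[65, [0, 0, 0], [0, 0, 0]], [65, [0, 0, 0], [0, 0, 0]], [65, [0, 0, 0], [0, 0, 0]], [65, [0, 0, 0], [0, 0, 0]], [65, [-0.01, 0, 0.04], [0, 0, 0]], [65, [-0.01, 0, 0.12], [0, 0, 0]], [65, [-0.01, 0, 0.24], [0, 0, 0]], [65, [-0.01, 0, 0.36], [0, 0, 0]], [65, [-0.01, 0, 0.4], [0, 0, 0]], [65, [-0.01, 0, 0.4], [0, 0, 0]], [65, [-0.01, 0, 0.4], [0, 0, 0]]]}}

```text
time: 11.83
tool_pos: [0.66, -0.0033, 0.1329]
tool_rot: [0.0, 1.0, -0.0, 0.001]
contact_force: [-0.7, 0.4, -0.4]
gripper_width: 0.761
grasp_force: 0.0
```

```bash
python3 - <<'E'
from look import *
s=st(); 
for n in ['top','scene','wrist']:
    f=grab(n); W=pts(f); c=f['color'].astype(int); print(n)
    d=(c[...,0]<120)
    fit(W,near(W,.655,.086,.05,.035)&d,.030,.044,'P')
    fit(W,near(W,.655,-.003,.05,.035)&d,.030,.044,'Q')
    fit(W,near(W,.70,-.002,.08,.22)&(c[...,0]>140),.042,.052,'rail')
E
```

```text
t 11.83 tcp [660.   -3.3 132.9] closing deg -90.0 down [ 0.003 -0.    -1.   ] w 0.76 gf 0.0 F [-0.7  0.4 -0.4]
top
P 0 h nan c 0.0 0.0 size 0.0 x 0.0 ang 0.0 mean [nan nan]
Q 0 h nan c 0.0 0.0 size 0.0 x 0.0 ang 0.0 mean [nan nan]
rail 335 h 46.5 c 702.9 -1.4 size 358.2 x 24.1 ang -89.8 mean [702.7 -36.4]
scene
P 247 h 35.9 c 655.1 84.4 size 61.1 x 42.6 ang -0.2 mean [654.9  84.4]
Q 248 h 35.9 c 653.5 -5.2 size 61.6 x 41.8 ang 0.8 mean [656.6  -4.6]
rail 982 h 45.8 c 703.7 -3.7 size 357.9 x 30.7 ang 89.8 mean [704.8  -2.7]
wrist
P 3374 h 36.0 c 656.1 84.4 size 64.1 x 42.5 ang -0.6 mean [651.1  81.5]
Q 4271 h 36.1 c 656.8 -4.1 size 62.9 x 43.1 ang -0.3 mean [658.   -4.1]
rail 16825 h 46.0 c 702.1 -3.5 size 359.5 x 24.2 ang -89.7 mean [702.6  -1.5]
  return _methods._mean(a, axis=axis, dtype=dtype,
  ret = ret.dtype.type(ret / rcount)
meas.py:6: RuntimeWarning: Mean of empty slice.
  print(name,len(q),'h %.1f'%(np.median(q[:,2])*1000),'c %.1f %.1f size %.1f x %.1f ang %.1f'%(cx,cy,w,h,a),'mean',np.round(q.mean(0)[:2]*1000,1))
  ret = um.true_divide(
```

Both are placed 89 mm apart. Now I'll go to C in the trough, with the closing line turned along the trough.

Call:
{"api": "arm_command", "payload": {"rows": [[85, [-0.06, -0.07, 0.1], [0, 0, 0.07]], [85, [-0.14, -0.16, 0.15], [0, 0, 0.14]], [85, [-0.22, -0.25, 0.15], [0, 0, 0.22]], [85, [-0.3, -0.34, 0.15], [0, 0, 0.3]], [85, [-0.38, -0.43, 0.15], [0, 0, 0.38]], [85, [-0.46, -0.52, 0.15], [0, 0, 0.46]], [85, [-0.54, -0.61, 0.15], [0, 0, 0.54]], [85, [-0.62, -0.7, 0.15], [0, 0, 0.62]], [85, [-0.7, -0.79, 0.15], [0, 0, 0.7]], [85, [-0.76, -0.88, 0.15], [0, 0, 0.78]], [85, [-0.79, -0.95, 0.15], [0, 0, 0.85]], [85, [-0.8, -0.98, 0.15], [0, 0, 0.911]]]}}

```text
time: 12.98
tool_pos: [0.4168, -0.2989, 0.1742]
tool_rot: [-0.002, 0.754, 0.657, -0.001]
contact_force: [-0.2, -0.0, 0.3]
gripper_width: 0.994
grasp_force: 0.0
```

Call:
{"api": "arm_command", "payload": {"rows": [[85, [-0.01, -0.08, 0], [0, 0, 0]], [85, [-0.01, -0.08, 0], [0, 0, 0]], [85, [-0.01, -0.08, 0], [0, 0, 0]], [85, [-0.01, -0.08, 0], [0, 0, 0]]]}}

```text
time: 13.32
tool_pos: [0.4159, -0.3203, 0.1748]
tool_rot: [-0.002, 0.755, 0.656, 0.0]
contact_force: [0.5, -0.2, 0.3]
gripper_width: 0.997
grasp_force: 0.0
```

```bash
python3 - <<'E'
from look import *
s=st(); f=grab('wrist'); save('w3',f['color']); W=pts(f); c=f['color'].astype(int); mx=c.max(2)
fit(W,near(W,.417,-.321,.05,.026)&(mx<110)&(mx-c.min(2)<30),.038,.0455,'C')
fit(W,near(W,.42,-.32,.12,.06),.044,.056,'trough')
for n in ['top','scene']:
    f=grab(n); W=pts(f); c=f['color'].astype(int); mx=c.max(2)
    fit(W,near(W,.657,.085,.05,.035)&(mx<120),.030,.044,n+' P'); fit(W,near(W,.657,-.004,.05,.035)&(mx<120),.030,.044,n+' Q')
E
```

```text
t 13.32 tcp [ 415.9 -320.3  174.8] closing deg -8.1 down [-0.002  0.003 -1.   ] w 1.00 gf 0.0 F [ 0.5 -0.2  0.3]
C 3384 h 42.0 c 415.8 -322.1 size 65.0 x 44.2 ang -8.0 mean [ 416. -321.]
trough 3769 h 47.7 c 419.2 -322.1 size 180.3 x 65.6 ang -8.1 mean [ 418.8 -320. ]
top P 383 h 36.8 c 656.7 85.4 size 67.9 x 67.5 ang -89.7 mean [658.1  85.6]
top Q 392 h 36.6 c 657.0 -3.8 size 68.2 x 67.9 ang -1.0 mean [658.7  -2.7]
scene P 249 h 35.8 c 653.8 84.0 size 61.4 x 42.1 ang -0.7 mean [655.   84.3]
scene Q 242 h 36.1 c 655.7 -5.2 size 59.1 x 41.8 ang 1.0 mean [656.6  -4.7]
```

View pics/w3.png

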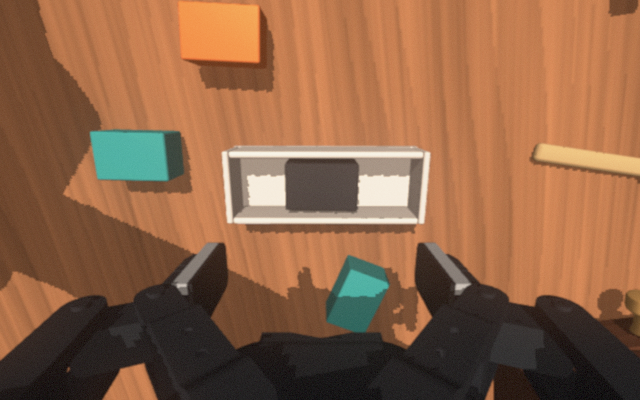

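C is at (322,185) in the wrist view, centred in the trough at world (416,-322), top at 42 mm, and the fingers are in line with it. I'll go down and grip its ends.

Call:
{"api": "arm_command", "payload": {"rows": [[85, [0, -0.005, -0.1], [0, 0, 0]], [85, [0, -0.005, -0.22], [0, 0, 0]], [85, [0, -0.005, -0.33], [0, 0, 0]], [85, [0, -0.005, -0.43], [0, 0, 0]], [85, [0, -0.005, -0.5], [0, 0, 0]], [85, [0, -0.005, -0.535], [0, 0, 0]], [85, [0, -0.005, -0.54], [0, 0, 0]], [85, [0, -0.005, -0.54], [0, 0, 0]], [50, [0, -0.005, -0.54], [0, 0, 0]], [50, [0, -0.005, -0.54], [0, 0, 0]], [50, [0, -0.005, -0.54], [0, 0, 0]], [50, [0, -0.005, -0.54], [0, 0, 0]]]}}

```text
time: 14.47
tool_pos: [0.4181, -0.3243, 0.0171]
tool_rot: [0.002, 0.755, 0.656, 0.0]
contact_force: [-0.2, -0.2, 6.2]
gripper_width: 0.759
grasp_force: 69.0
```

Call:
{"api": "arm_command", "payload": {"rows": [[50, [0, 0, 0], [0, 0, 0]], [50, [0, 0, 0], [0, 0, 0]], [50, [0, 0, 0], [0, 0, 0]]]}}

```text
time: 14.72
tool_pos: [0.418, -0.3243, 0.017]
tool_rot: [0.002, 0.755, 0.656, 0.0]
contact_force: [0.5, 0.4, 6.5]
gripper_width: 0.757
grasp_force: 69.0
```

Call:
{"api": "arm_command", "payload": {"rows": [[50, [0, 0, 0.06], [0, 0, 0]], [50, [0, 0, 0.16], [0, 0, 0]], [50, [0, 0, 0.27], [0, 0, 0]], [50, [0.02, 0.03, 0.3], [0, 0, 0.05]], [50, [0.1, 0.12, 0.3], [0, 0, 0.09]], [50, [0.18, 0.23, 0.3], [0, 0, 0.09]], [50, [0.26, 0.34, 0.3], [0, 0, 0.09]], [50, [0.34, 0.45, 0.3], [0, 0, 0.09]], [50, [0.42, 0.56, 0.3], [0, 0, 0.09]], [50, [0.5, 0.67, 0.3], [0, 0, 0.09]], [50, [0.56, 0.75, 0.3], [0, 0, 0.09]], [50, [0.58, 0.773, 0.3], [0, 0, 0.09]]]}}

```text
time: 15.72
tool_pos: [0.5924, -0.0872, 0.105]
tool_rot: [0.0, 0.705, 0.709, 0.001]
contact_force: [0.3, -1.0, -1.5]
gripper_width: 0.753
grasp_force: 68.2
```

Call:
{"api": "arm_command", "payload": {"rows": [[50, [0, 0, 0], [0, 0, 0]], [50, [0, 0, -0.1], [0, 0, 0]], [50, [0, 0, -0.2], [0, 0, 0]]]}}

```text
time: 15.97
tool_pos: [0.5923, -0.0925, 0.0467]
tool_rot: [0.003, 0.707, 0.707, 0.001]
contact_force: [0.1, -0.6, -2.0]
gripper_width: 0.759
grasp_force: 68.3
```

```bash
python3 - <<'E'
from look import *
s=st(); f=grab('scene'); W=pts(f); c=f['color']; mx=c.max(2)
v=near(W,s['tool_pos'][0],-.092,.06,.03)&(mx<90)
q=W[v]; print(np.percentile(q[:,2],[1,5,25,50,75]).round(3)); save('s2',cv2.resize(c[100:300,180:480],None,fx=2.6,fy=2.6))
E
```

```text
t 15.97 tcp [592.3 -92.5  46.7] closing deg 0.0 down [ 0.006 -0.002 -1.   ] w 0.76 gf 68.3 F [ 0.1 -0.6 -2. ]
[0.04  0.059 0.151 0.209 0.273]
```

View pics/s2.png

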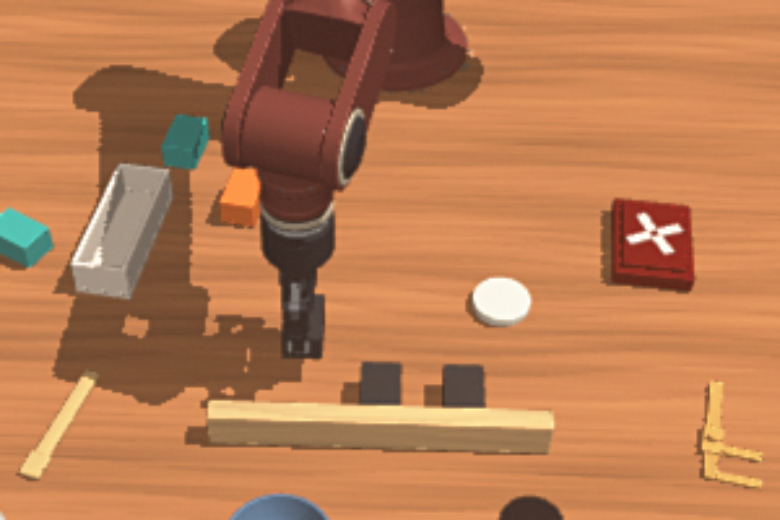

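The trough is empty, C is held at (302,330), and the other two stand at the rail. I'll set it down short of the rail.

Call:
{"api": "arm_command", "payload": {"rows": [[50, [0, 0, -0.06], [0, 0, 0]], [50, [0, 0, -0.095], [0, 0, 0]], [50, [0, 0, -0.105], [0, 0, 0]], [50, [0, 0, -0.107], [0, 0, 0]], [50, [0, 0, -0.107], [0, 0, 0]]]}}

```text
time: 16.43
tool_pos: [0.5909, -0.0915, 0.0133]
tool_rot: [0.001, 0.707, 0.707, 0.0]
contact_force: [0.0, -0.1, -0.1]
gripper_width: 0.758
grasp_force: 68.2
```

Call:
{"api": "arm_command", "payload": {"rows": [[50, [0, 0, -0.007], [0, 0, 0]], [50, [0, 0, -0.009], [0, 0, 0]], [50, [0, 0, -0.009], [0, 0, 0]]]}}

```text
time: 16.68
tool_pos: [0.5915, -0.0912, 0.0111]
tool_rot: [0.001, 0.707, 0.708, 0.0]
contact_force: [-0.1, 0.1, 4.3]
gripper_width: 0.758
grasp_force: 68.7
```

Call:
{"api": "arm_command", "payload": {"rows": [[85, [0, 0, 0], [0, 0, 0]], [85, [0, 0, 0], [0, 0, 0]], [85, [0, 0, 0], [0, 0, 0]], [85, [0, 0, 0], [0, 0, 0]], [85, [0, 0, 0], [0, 0, 0]], [85, [0, 0, 0.06], [0, 0, 0]], [85, [0, 0, 0.16], [0, 0, 0]], [85, [0, 0, 0.27], [0, 0, 0]], [85, [0, 0, 0.37], [0, 0, 0]], [85, [0, 0, 0.4], [0, 0, 0]], [85, [0, 0, 0.4], [0, 0, -0.07]], [85, [0, 0, 0.4], [0, 0, -0.14]]]}}

```text
time: 17.68
tool_pos: [0.5911, -0.0909, 0.1306]
tool_rot: [0.001, 0.782, 0.624, 0.001]
contact_force: [0.3, -0.3, -0.5]
gripper_width: 0.997
grasp_force: 0.0
```

Call:
{"api": "arm_command", "payload": {"rows": [[85, [0, 0, 0], [0, 0, -0.86]], [85, [0, 0, 0], [0, 0, -0.86]], [85, [0, 0, 0], [0, 0, -0.86]], [85, [0, 0, 0], [0, 0, -0.86]], [85, [0, 0, 0], [0, 0, -0.86]], [85, [0, 0, 0], [0, 0, -0.86]], [85, [0, 0, 0], [0, 0, -0.86]], [85, [0, 0, 0], [0, 0, -0.86]], [85, [0, 0, 0], [0, 0, -0.86]], [85, [0, 0, 0], [0, 0, -0.86]], [85, [0, 0, 0], [0, 0, -0.86]], [85, [0, 0, 0], [0, 0, -0.86]]]}}

```text
time: 18.68
tool_pos: [0.59, -0.0906, 0.1285]
tool_rot: [-0.0, 1.0, -0.0, -0.001]
contact_force: [-0.1, -0.3, -0.7]
gripper_width: 0.997
grasp_force: 0.0
```

```bash
python3 - <<'E'
from look import *
s=st()
for n in ['wrist','scene']:
    f=grab(n); W=pts(f); c=f['color'].astype(int)
    fit(W,near(W,.591,-.092,.05,.04)&(c[...,0]<110),.030,.044,n+' C')
E
```

```text
t 18.68 tcp [590.  -90.6 128.5] closing deg -90.0 down [-0.001  0.    -1.   ] w 1.00 gf 0.0 F [-0.1 -0.3 -0.7]
wrist C 4486 h 36.0 c 591.8 -89.6 size 64.8 x 42.9 ang 0.0 mean [593.3 -89.6]
scene C 267 h 35.8 c 594.0 -89.5 size 66.7 x 44.1 ang 0.1 mean [596.6 -89.4]
```

C lies square at (592,-90). I'll regrip it by its sides.

Call:
{"api": "arm_command", "payload": {"rows": [[85, [0, 0.003, -0.1], [0, 0, 0]], [85, [0, 0.003, -0.22], [0, 0, 0]], [85, [0, 0.003, -0.32], [0, 0, 0]], [85, [0, 0.003, -0.38], [0, 0, 0]], [85, [0, 0.003, -0.4], [0, 0, 0]], [85, [0, 0.003, -0.4], [0, 0, 0]], [30, [0, 0.003, -0.4], [0, 0, 0]], [30, [0, 0.003, -0.4], [0, 0, 0]], [30, [0, 0.003, -0.4], [0, 0, 0]], [30, [0, 0.003, -0.4], [0, 0, 0]], [30, [0, 0.003, -0.4], [0, 0, 0]], [30, [0, 0.003, -0.4], [0, 0, 0]]]}}

```text
time: 19.78
tool_pos: [0.5923, -0.0904, 0.012]
tool_rot: [0.001, 1.0, 0.001, 0.002]
contact_force: [0.2, 0.2, 6.8]
gripper_width: 0.505
grasp_force: 63.9
```

Call:
{"api": "arm_command", "payload": {"rows": [[30, [0, 0, 0], [0, 0, 0]], [30, [0, 0, 0], [0, 0, 0]]]}}

```text
time: 19.95
tool_pos: [0.5923, -0.0904, 0.012]
tool_rot: [0.001, 1.0, 0.001, 0.002]
contact_force: [0.2, 0.4, 5.8]
gripper_width: 0.5
grasp_force: 64.0
```

Call:
{"api": "arm_command", "payload": {"rows": [[30, [0, 0, 0.04], [0, 0, 0]], [30, [0, 0, 0.065], [0, 0, 0]], [30, [0.06, -0.006, 0.065], [0, 0, 0]], [30, [0.13, -0.006, 0.065], [0, 0, 0]], [30, [0.165, -0.006, 0.065], [0, 0, 0]], [30, [0.165, -0.006, 0.04], [0, 0, 0]], [30, [0.165, -0.006, 0.015], [0, 0, 0]], [30, [0.18, -0.006, 0.013], [0, 0, 0]], [30, [0.2, -0.006, 0.013], [0, 0, 0]], [30, [0.215, -0.006, 0.013], [0, 0, 0]], [30, [0.22, -0.006, 0.013], [0, 0, 0]], [30, [0.22, -0.006, 0.013], [0, 0, 0]]]}}

```text
time: 20.95
tool_pos: [0.6563, -0.0916, 0.013]
tool_rot: [-0.0, 1.0, 0.001, -0.0]
contact_force: [0.1, -0.7, -1.3]
gripper_width: 0.503
grasp_force: 63.2
```

Call:
{"api": "arm_command", "payload": {"rows": [[30, [0.005, 0, 0], [0, 0, 0]], [30, [0.01, 0, 0], [0, 0, 0]], [30, [0.012, 0, 0], [0, 0, 0]], [30, [0.012, 0, 0], [0, 0, 0]]]}}

```text
time: 21.28
tool_pos: [0.6584, -0.0916, 0.013]
tool_rot: [-0.0, 1.0, 0.001, -0.002]
contact_force: [-5.9, 0.0, 1.5]
gripper_width: 0.501
grasp_force: 63.7
```

Contact. A small extra push, then lower, release and rise.

Call:
{"api": "arm_command", "payload": {"rows": [[30, [0.005, 0, -0.003], [0, 0, 0]], [30, [0.005, 0, -0.003], [0, 0, 0]], [65, [0.003, 0, -0.003], [0, 0, 0]], [65, [0.003, 0, -0.003], [0, 0, 0]], [65, [0, 0, -0.003], [0, 0, 0]], [65, [0, 0, 0], [0, 0, 0]], [65, [-0.005, 0, 0.04], [0, 0, 0]], [65, [-0.005, 0, 0.12], [0, 0, 0]], [65, [-0.005, 0, 0.24], [0, 0, 0]], [65, [-0.02, 0, 0.36], [0, 0, 0]], [65, [-0.1, -0.1, 0.45], [0, 0, 0]], [65, [-0.2, -0.2, 0.5], [0, 0, 0]]]}}

```text
time: 22.28
tool_pos: [0.6082, -0.1463, 0.1667]
tool_rot: [0.001, 1.0, 0.002, 0.004]
contact_force: [-0.3, -1.0, 0.8]
gripper_width: 0.761
grasp_force: 0.0
```

Call:
{"api": "arm_command", "payload": {"rows": [[65, [-0.1, -0.1, 0], [0, 0, 0]], [65, [-0.2, -0.22, 0], [0, 0, 0]], [65, [-0.3, -0.34, 0], [0, 0, 0]], [65, [-0.35, -0.4, 0], [0, 0, 0]], [65, [-0.35, -0.4, 0], [0, 0, 0]], [65, [-0.35, -0.4, 0], [0, 0, 0]]]}}

```text
time: 22.78
tool_pos: [0.4999, -0.2675, 0.1618]
tool_rot: [0.0, 1.0, -0.001, 0.001]
contact_force: [0.1, 0.1, -0.4]
gripper_width: 0.764
grasp_force: 0.0
```

```bash
python3 - <<'E'
from look import *
s=st()
for n in ['top','scene']:
    f=grab(n); W=pts(f); c=f['color'].astype(int)
    for k,y in [('P',.085),('Q',-.004),('C',-.091)]: fit(W,near(W,.65,y,.045,.035)&(c[...,0]<110),.030,.044,n+' '+k)
    fit(W,near(W,.70,-.002,.08,.22)&(c[...,0]>140),.042,.052,'rail')
    fit(W,near(W,.503,.134,.06,.05),.010,.02,'disc'); fit(W,near(W,.40,.315,.1,.1),.024,.035,'lid')
    if n=='top': save('t9',cv2.resize(f['color'][95:275,165:495],None,fx=2.4,fy=2.4,interpolation=cv2.INTER_CUBIC))
E
```

```text
t 22.78 tcp [ 499.9 -267.5  161.8] closing deg -90.1 down [ 0.002 -0.001 -1.   ] w 0.76 gf 0.0 F [ 0.1  0.1 -0.4]
top P 377 h 36.8 c 657.0 85.3 size 68.1 x 67.6 ang -89.7 mean [658.1  85.3]
top Q 381 h 36.6 c 656.9 -5.3 size 68.4 x 67.2 ang 1.0 mean [658.5  -3.3]
top C 392 h 36.5 c 657.2 -91.8 size 68.5 x 67.1 ang 0.3 mean [658.6 -90.8]
rail 1038 h 46.5 c 701.6 -1.7 size 358.4 x 25.2 ang -89.7 mean [701.6  -2.3]
disc 442 h 14.7 c 503.3 134.1 size 65.9 x 64.9 ang -1.4 mean [503.4 134.5]
lid 1215 h 28.6 c 403.5 321.0 size 128.3 x 93.6 ang -6.2 mean [402.9 321.2]
scene P 234 h 35.8 c 652.9 83.8 size 57.9 x 42.2 ang -1.8 mean [653.8  84.5]
scene Q 234 h 36.0 c 653.8 -5.2 size 56.5 x 41.8 ang 0.6 mean [655.1  -4.6]
scene C 231 h 35.5 c 654.7 -92.7 size 53.8 x 44.3 ang 1.3 mean [655.3 -92. ]
rail 1000 h 45.7 c 703.9 -4.0 size 359.1 x 29.1 ang -89.8 mean [704.6  -3.3]
disc 283 h 14.3 c 507.8 133.5 size 67.5 x 63.7 ang -1.6 mean [508.1 133.5]
lid 620 h 27.9 c 408.4 318.9 size 127.2 x 90.3 ang -5.6 mean [409.  319.8]
```

View pics/t9.png

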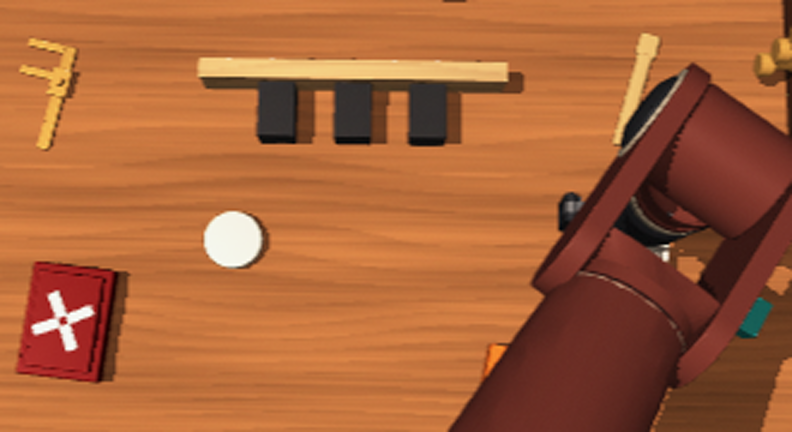

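The crop shows all three blocks against the rail at (277,112), (353,112) and (428,113). They are square, with spacings of about 88–89 and 87–88 mm, and the disc and lid have not moved. I'll hand it in.

```bash
python3 -c "
from plant import manip; print(manip.job_done())"
```

```text
the job is handed in; nothing more can be done
None
```

The three charcoal blocks lie flat and square in one row against the rail, about 88 mm apart centre to centre, with the disc and lid unmoved; I handed the job in at about 23 s of the 72 s allowed, and no verdict came back.

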